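Hook the hidden pull ring and draw out the tea-sample drawer

TASK

Take the hooked rod from its cradle, reach it in under the overhanging top of the cup stand, feel gently for the drawer's swinging pull ring and drop the hook's tip into it. Draw the sample drawer all the way out to its stop, so that its front comes clear of the top and can be taken by hand, without forcing anything (keep the hook's push and pull well below 25 N) and touch the stand and drawer with the hook only, never with the gripper or arm. Then lay the hook back in both slots of its cradle, pointing the same way as before, let go, and leave the cups, bowl and timer where they stand.

Things in the scene. Friction and masses are not known exactly. Their poses are not given: they have to be found in the camera images.
- stand: Grey laminate cup stand, fixed to the bench: top board 245 (x) by 260 (y) by 12 mm, its top 117 mm above the bench. Origin on the bench, midway across, below the front face of the shut blue drawer; x points into the stand, away from the robot, y left, z up. The top overhangs the drawer front by 75 mm (x = -75 to 0) with open sides; the body is behind x = 0.
- lip (a point): Middle of the lower front edge of the overhanging top: 105 mm above the bench, at x = -75 mm of the stand. Axes as the stand. The hook must go in below this.
- pivot (a point): Pivot of the steel drawbar on the drawer front, hidden under the overhang: 8 mm before the drawer front, 35 mm above the bench, at y = 0 of the stand; it moves with the drawer. A flat level square-edged ring, centre 44 mm from here, hole 16 mm, outside 28 mm across, 7 mm thick, can be swung about the vertical. Axes as the stand.
- drawer (a joint): How far the drawer is out, in m: 0 shut, 0.085 against its stop. It slides along the stand's -x with about 4 N of friction and stays where left; it starts up to 12 mm out. The drawbar on it points to the stand's -x at mid swing and starts anywhere within 1 rad (its stops) to either side, not reported; it needs about 2 N sideways at the ring to swing, and stays put.
- hook_grip (a point): Centre of the handle of the loose hooked rod (about 0.14 kg): black plastic handle 120 mm long (x), 18 mm wide (y), 22 mm high (z). Axes: x along the rod towards the hook, z up, as it lies in the cradle; the handle's centre is then 50 mm above the bench. A straight 8 mm thick steel rod runs on from the handle at mid height to 145 mm ahead of this point, then bends straight down.
- hook_tip (a point): On the axis of the hook's down-turned tip (a flat-ended 8 mm pin), 4 mm above its lower end: 145 mm ahead (x) of and 26 mm below (z) the handle centre. Axes as hook_grip.
- cradle: Grey plastic cradle fixed to the bench, base 130 by 70 by 8 mm, with two posts 100 mm apart (centred at x = +50 and -50 mm, each 12 mm thick) with open-topped slots 30 mm wide; slot floors 39 mm and post tops 53 mm above the bench. Origin on the bench at its middle; the hook lies along its x with the handle centre above the origin, between the posts, and the hook end beyond the +x post.
- lidded_cup: White porcelain tasting cup with lid and handle, 70 mm across, 85 mm high, standing on the bench; origin at the middle of its foot. Leave alone.
- bowl: White porcelain tasting bowl, 100 mm across, 55 mm high, on top of the stand; origin at the middle of its foot. Leave alone.
- stand_cup: White lidded tasting cup like the other, on top of the stand; origin at the middle of its foot. Leave alone.
- timer: White bench timer, 50 by 70 by 30 mm, on the bench; origin under its middle. Leave alone.
- hook: The same hooked rod as a whole; origin and axes as hook_grip.
Things that resemble listed ones, but are neither listed nor needed, are in the scene too. What is meant by the hook is not blue or pink, and is the larger of those in its own colour.

How it is judged (in metres and radians):
On the way:
1. the drawer has been drawn out against its stop (at least 79 mm) with the hook (value of joint drawer above 0.079 m and contact force between hook and stand above 0.3 N), for 0.05 s.
At the end, for the whole second after the job is handed in: The drawer is at least 77 mm out (stop at 85 mm); the hook lies at rest in both cradle slots, upright within 0.1 rad, its hook end towards the cradle's +x, handle centre within 30 mm along and 9 mm across of the cradle's middle and 45 to 54 mm above the bench (value of joint drawer above 0.077 m and x of hook_grip in the frame of cradle between -0.03 and 0.03 m and y of hook_grip in the frame of cradle between -0.009 and 0.009 m and z of hook_grip in the frame of cradle between 0.045 and 0.054 m and x of hook_tip in the frame of cradle above 0.1 m and angle between hook_grip's own z axis and vertical below 0.1 rad and linear speed of hook below 0.02 m/s); the robot touches nothing.
It fails at once if the hook presses or pulls on the stand, drawer or ring with more than 25 N (contact force between hook and stand above 25 N).
It fails at once if the gripper or arm touches the stand or drawer (over 1 N) (contact force between any of the fingers, the arm and stand above 1 N).
It fails at once if a cup, the bowl or the timer is moved more than 20 mm or tipped (distance of any of lidded_cup, bowl, stand_cup, timer from where it was at the start of the episode above 0.02 m or angle between any of lidded_cup, bowl, stand_cup, timer's own z axis and vertical above 0.3 rad).
It also fails if it takes over 67 s, if anything falls off the work surface, if the arm or the gripper's body presses on something with over 40 N, if the wrist force passes 120 N, or if a joint passes its speed limit or range.

ROBOT

A 6-joint arm with a two-finger parallel gripper is mounted at the origin on the work surface. World frame = base frame: x ahead of the robot, y to its left, z up, the work surface at z = 0. Lengths are in mm, angles in rad, forces in N, time in s.
With the tool pointing down it reaches from about 275 to 750 mm from the base axis. Payload 10.2 kg.
Tool frame: the origin (TCP) lies on the centre line of the jaws, within the pads' length; the fingertips stand 25 mm ahead of it and the grasp point (between the pads) lies 6 mm ahead of it; z points along the fingers, x is the direction in which the jaws open and shut, and the axes are right-handed (so a half turn about z gives the same grasp; the last joint's range is limited). The gripper opens to 85 mm and grips with 20 to 120 N. Pads are 22 mm wide; open, the fingers measure 114 mm over their backs; the gripper's body (76 mm by 85 mm) begins 54 mm behind the grasp point. The pads swing forward as they close: fully open they stand 13 mm farther back than shut.
Start: joints at [-1.363, 0.313, 1.498, -0, 1.331, -0.223], TCP at [219.227, -477.044, 256.294] pointing down, gripper open.
Joint ranges: [-2.94, 2.94], [-0.97, 2.17], [0.19, 2.56], [-1.23, 4.37], [0.02, 3.11], [-2.88, 2.88]. Speed limits (rad/s): [2.39, 2.39, 3.01, 3.14, 3.14, 3.14].

INTERFACE

Orientations are given as [roll, pitch, yaw] about the fixed x, y, z axes, in that order (R = Rz(yaw) Ry(pitch) Rx(roll)).
In Python, from workcell import ctrl gives the robot as it stands.
- The arm moves only by the shell command python3 -m jog 'ROWS' [FORCE]. ROWS is JSON, a list of rows, each an object of numbers: "tx", "ty", "tz": the shift along the tool's x, y, z in cm; "rx", "ry", "rz": the turn, a rotation vector about the tool's x, y, z in rad; "gripper": the opening, from -1 (shut) to 1 (fully open). A call has 1 to 20 rows; each row shifts and turns the commanded pose from where the row before left it, along the tool's axes as they then stand; what a row does not reach is not made up. A row lasts 1/10 s, in which the tool goes at most 50 mm and 8.59 degrees, less where a joint would pass 70% of its speed; a pose out of reach is approached as far as the arm can. A call is refused whole if a number of a shift passes 5 or a number of a turn 0.15, either way. A call with a gripper value outside its range is refused whole. The fingers move at their own pace and stop on an object; FORCE is the grip in N (left out, the last holds). Time passes only in rows, so rows that do not move let the fingers close. It gives the time, the measured TCP pose, the force and the opening at its end, in the units of the state.
- ctrl.observe(): the state, without advancing time (a new reading comes with each control period).
- ctrl.get_image(name): name is "side" or "top"; returns a dict with "pixels" (420x560x3 uint8, blue, green, red), "z_map" (420x560 float32, mm along the optical axis (not along the pixel's ray), 0 where there is no reading), "fx", "fy", "cx", "cy" (pixels), "eye" and "rotation" of the camera in the world. Camera axes: x right, y down, z forward; pixel columns grow to the right and rows downward; lengths in mm; the calibration is good to about 2 mm. A picture is of the moment at which its call begins.
- ctrl.close_job(): hands the job in, once; it reports no verdict.
The state is a dict: "clock": time; "joints": joint angles; "qvel": joint speeds; "tau": joint torques, N m; "position": TCP position; "orientation": TCP orientation; "force": force on the tool from outside, world axes, zero at the start; "ft_torque": the same for the moment, N m; "grip_width": finger opening in mm.
Only numpy, scipy, OpenCV 4.12 (cv2) and the standard library are available. Lean on these libraries where they do the work, as an engineer would, in place of code of your own. Each camera call takes 0.05 s, during which the arm holds its last target. There are 200 camera calls.

## Working session

There is one attempt and no reset: what is moved stays moved. The work goes in short steps, Python scripts to look and compute and a shell command to move; the robot and the scene stay as the last step left them, time stands still between calls to the robot, and variables do not carry over. Pictures are saved under pics/ and viewed, about 8 in all and at most 12, crops included, and the job is handed in when it is done.

```bash
mkdir -p pics; ls; python3 - <<'E'
from workcell import ctrl
import cv2,numpy as np
print(ctrl.observe())
for n in("top","side"):
    d=ctrl.get_image(n); cv2.imwrite(f"pics/{n}0.png",d["pixels"]); np.savez(f"{n}0.npz",**d)
    print(n,d["fx"],d["cx"],d["cy"],d["eye"],np.round(d["rotation"],4).tolist())
E
```

```text
pics
{'clock': 0.0, 'joints': array([-1.36342631e+00,  3.13445469e-01,  1.49841662e+00,  1.73455931e-06,
        1.33099862e+00, -2.23386863e-01]), 'qvel': array([ 0.0015459 ,  0.0016682 ,  0.00097187,  0.00049551, -0.00055857,
        0.00153957]), 'tau': array([-1.77071579e-04, -4.12259531e+01, -2.59747392e+01, -1.88810827e-04,
        4.16253039e-03, -2.39682731e-05]), 'position': array([ 219.16783784, -476.82448494,  255.74507709]), 'orientation': array([-3.14131009e+00,  1.23617453e-03, -1.14003969e+00]), 'force': array([ 0.87726597,  0.18122092, -0.45997335]), 'ft_torque': array([-0.0490849 ,  0.02738514, -0.01207147]), 'grip_width': 85.45872573689485}
top 500.5865575896846 290.4784904036351 210.4987410710785 [ 416.65187192    3.27966137 1467.30373226] [-3.0655, -0.0213, -1.5621]
side 482.25380867249226 281.70512347949443 207.43331083417138 [  357.63839688 -1021.17401093   875.71755238] [-2.2072, -0.0066, -0.1628]
```

View pics/top0.png

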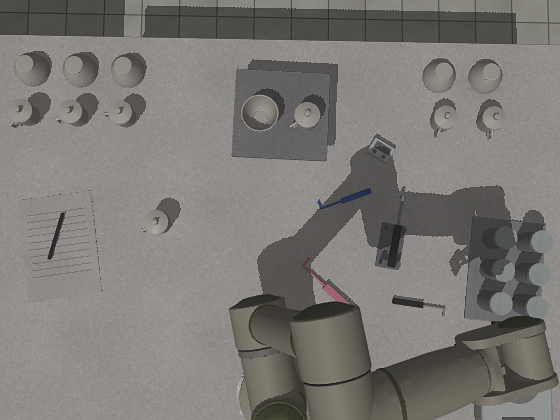

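View pics/side0.png

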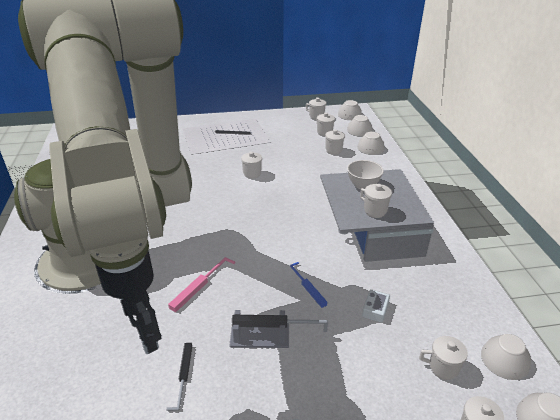

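The top view shows the stand at (285,115), the hook in its cradle at (397,240) with its tip at (403,188), and the timer at (381,148). In the side view something, perhaps the ring, shows below the overhang at about (350,240). The smaller black hook at (418,304) is the decoy.

```bash
cat > h.py <<'E'
import numpy as np,cv2
from scipy.spatial.transform import Rotation as Ro
def load(f): return dict(np.load(f))
def R(d): return Ro.from_euler('xyz',d["rotation"]).as_matrix()
def ray(d,uv,z):
    uv=np.atleast_2d(uv).astype(float)
    c=np.c_[(uv[:,0]-d["cx"])/d["fx"],(uv[:,1]-d["cy"])/d["fy"],np.ones(len(uv))]@R(d).T
    return d["eye"]+c*((z-d["eye"][2])/c[:,2])[:,None]
def cloud(d):
    v,u=np.mgrid[:420,:560]; Z=d["z_map"]
    c=np.dstack([(u-d["cx"])/d["fx"]*Z,(v-d["cy"])/d["fy"]*Z,Z])@R(d).T+d["eye"]
    c[Z==0]=np.nan; return c
def proj(d,p):
    c=(np.atleast_2d(p)-d["eye"])@R(d); return np.c_[c[:,0]/c[:,2]*d["fx"]+d["cx"],c[:,1]/c[:,2]*d["fy"]+d["cy"]]
E
python3 - <<'E'
from h import *
for n in("top","side"):
    d=load(n+"0.npz"); C=cloud(d); z=C[...,2]; hsv=cv2.cvtColor(d["pixels"],cv2.COLOR_BGR2HSV); V=d["pixels"].max(2)
    print(n)
    m=(abs(z-117)<5)&(C[...,0]>560)&(C[...,0]<1000)&(abs(C[...,1])<260)
    cs=max(cv2.findContours(m.astype(np.uint8),0,2)[0],key=cv2.contourArea)
    r=cv2.minAreaRect(ray(d,cv2.convexHull(cs)[:,0],117)[:,:2].astype(np.float32)); print("stand",r,cv2.boxPoints(r).round(0).tolist(),np.nanmedian(z[m]))
    X=C[...,0];Y=C[...,1]
    reg=(X>200)&(X<620)&(Y<-150)&(Y>-420)
    m=reg&(V<45)&(abs(z-58)<12)
    cs=max(cv2.findContours(m.astype(np.uint8),0,2)[0],key=cv2.contourArea)
    r=cv2.minAreaRect(ray(d,cs[:,0],61 if n=="top" else 55)[:,:2].astype(np.float32)); print("handle",r,cv2.boxPoints(r).round(0).tolist(),np.nanmedian(z[m]))
    for lo,hi,nm in((46,57,"rod"),(5,11,"base")):
        m=reg&(z>lo)&(z<hi)&(V>=50); 
        v,u=np.nonzero(m); print(nm,m.sum(),u.min() if len(u) else 0, np.nanmin(C[m],0) if len(u) else 0,np.nanmax(C[m],0)if len(u) else 0)
    for nm,x0,y0 in(("timer",381,148),("cup",157,220)):
        if n=="top": print(nm,C[y0,x0])
d=load("top0.npz");print("rod end px",ray(d,[[403,188],[397,226],[390,266]],50))
t=d["pixels"][170:280,360:430]; s=load("side0.npz")["pixels"][190:270,310:450]
t=cv2.resize(t,None,fx=5,fy=5,interpolation=2); s=cv2.resize(s,(448*550//448-110,int(80*440/140)),interpolation=2)
im=np.zeros((550,800,3),np.uint8); im[:,:350]=t; im[:s.shape[0],355:355+s.shape[1]]=s; cv2.imwrite("pics/crop1.png",im)
E
```

```text
top
stand ((784.3071899414062, 3.970855712890625), (259.302001953125, 245.17630004882812), 87.91786193847656) [[657.0, -121.0], [902.0, -130.0], [912.0, 129.0], [667.0, 138.0]] 116.29769932313343
handle ((429.1406555175781, -318.9881286621094), (21.409421920776367, 118.26409149169922), 79.51152801513672) [[369.0, -319.0], [485.0, -340.0], [489.0, -319.0], [373.0, -298.0]] 59.30168949393192
rod 154 381 [ 370.47983099 -354.99969533   46.64428464] [ 572.66384441 -283.71761124   56.73326452]
base 776 333 [ 202.05837047 -418.93291739    5.0010497 ] [ 619.62981564 -151.38960157   10.98650862]
timer [ 713.21647993 -290.17986004   24.86413204]
cup [492.41663082 342.40088105  81.96621412]
side
stand ((782.092529296875, -1.0445556640625), (267.419189453125, 247.02671813964844), 87.99128723144531) [[654.0, -130.0], [901.0, -139.0], [910.0, 128.0], [663.0, 137.0]] 117.49637219551562Traceback (most recent call last):
  File "<stdin>", line 11, in <module>
ValueError: max() iterable argument is empty
```

```bash
python3 - <<'E'
from h import *
d=load("side0.npz"); s=d["pixels"][205:275,320:450]; t=load("top0.npz")["pixels"][175:285,360:430]
im=np.zeros((600,800,3),np.uint8); s=cv2.resize(s,None,fx=6,fy=6,interpolation=2); im[:s.shape[0],:s.shape[1]]=s
cv2.imwrite("pics/crop1.png",im[:420])
v=np.deg2rad(-2.08);ex=np.array([np.cos(v),np.sin(v)]);ey=np.array([-ex[1],ex[0]])
O=np.array([736.8,5.7])
P=lambda x,y,z:np.r_[O+x*ex+y*ey,z]
for nm,q in dict(pivot=P(-8,0,35),ring0=P(-52,0,35),ringR=P(-8-44*.54,-44*.84,35),ringL=P(-8-44*.54,44*.84,35),lipR=P(-75,-130,105),lipL=P(-75,130,105)).items():
    print(nm,q.round(1),proj(d,q).round(1))
C=cloud(d)
for u,vv in((350,240),(347,238),(352,242),(350,236),(365,245)): print(u,vv,C[vv,u].round(1),ray(d,[u,vv],35).round(1))
# side handle check
print(proj(d,[[429,-319,61],[571.7,-345,50]]).round(1), C[321,260], C[323,318])
E
```

```text
pivot [728.8   6.   35. ] [[350.4 221.3]]
ring0 [684.8   7.6  35. ] [[335.1 222.4]]
ringR [703.7 -30.1  35. ] [[345.2 230.1]]
ringL [706.4  43.8  35. ] [[339.3 214. ]]
lipR [ 657.1 -121.5  105. ] [[339.3 233. ]]
lipL [666.6 138.3 105. ] [[319.7 177.1]]
350 240 [ 7.196e+02 -3.390e+01  3.000e-01] [[705.2 -73.   35. ]]
347 238 [713.2 -25.3   1.3] [[699.5 -63.7  35. ]]
352 242 [722.2 -44.7   1.7] [[708.3 -81.9  35. ]]
350 236 [723.7 -18.8   1.9] [[709.9 -56.8  35. ]]
365 245 [ 732.5 -115.    49.5] [[739.1 -99.1  35. ]]
[[259.3 315.9]
 [325.7 320.5]] [ 428.84978812 -331.24195158   58.68039662] [ 553.60219757 -349.08087617   49.87414067]
```

View pics/crop1.png

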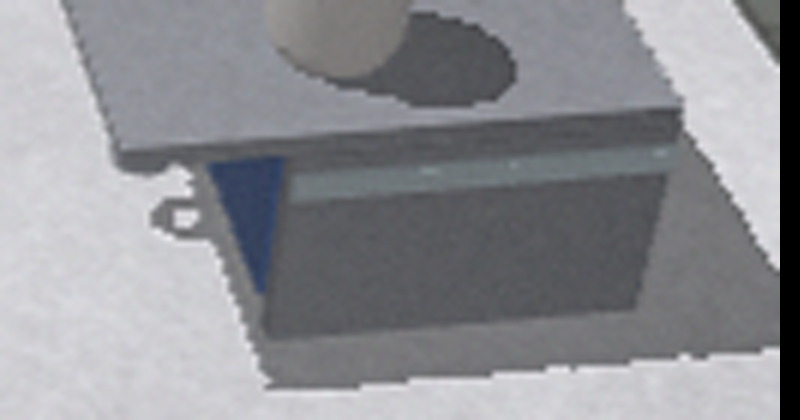

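The crop shows a ring-shaped patch at about px (350.5,241), and its depth reads as the bench. It's the ring's shadow. I'll get the light direction from the shadow of the top's front-right corner, px (364.5,269), and trace the ring shadow back to z=35.

```bash
python3 - <<'E'
from h import *
d=load("side0.npz"); C=cloud(d)
v=np.deg2rad(-2.08);ex=np.array([np.cos(v),np.sin(v)]);ey=np.array([-ex[1],ex[0]]);O=np.array([736.8,5.7])
g=d["pixels"].astype(int).sum(2)//3
m=((g<165)&(abs(C[...,2])<6)).astype(np.uint8)
print(g[228:250,340:366])
f=lambda px:ray(d,px,0)[0,:2]
corner=f([364.5,269]); top=f([351.5,232])
print("shadow corner",corner,"edge upper",top)
c0=O-75*ex-130*ey
for hh in(105,117):
    L=(corner-c0)/hh; print(hh,"light/mm",L.round(3))
    for px in([350.5,241.2],[351,241]):
        s=f(px); r=s-35*L; w=r-O; print("shadow",s.round(1),"ring",r.round(1),"stand xy",(w@ex).round(1),(w@ey).round(1))
t=load("top0.npz"); print("top shadow corner",ray(t,[[337.5,65],[335,145]],0).round(1), "corner 902,-130 / 657,-121")
E
```

```text
[[145 148 148 146 148 150 148 149 152 153 153 159 154 149 140 138 128 124
  121 125 118 112 104 100  99  94]
 [154 146 140 134 134 128 124 119 109 107 103  98  97  97  92  92  94  92
   91  93  95  95  94  91  94  96]
 [105  97  95  96  93  96  96  97  97  95  99  95  97 101  99  97  95  94
   90  91  96  95  98  93  94  95]
 [105  98  98  97  96  97  98  97  95  98  94  95  95  99 101  98  99  96
   88  87  83  78  77  76  69  67]
 [106 102 100  99  98  99  97  94 143 154 119 102 108 113  97  79  69  72
   70  71  68  70  66  69  70  68]
 [146 121 109 108 106 108 105 145 198 210 216 147 122 123 103  77  69  72
   72  72  72  73  71  69  72  68]
 [212 213 191 184 160 176 206 209 207 208 216 219 145 122 127  85  70  71
   73  72  73  72  70  73  72  67]
 [204 205 206 207 210 211 206 208 207 208 213 146 121 123 126 102  79  75
   71  70  71  72  71  72  71  72]
 [208 208 206 209 203 204 207 209 208 210 212 217 146 121 123 127  88  74
   73  72  75  72  70  70  68  73]
 [207 211 211 209 207 204 206 203 205 206 206 213 143 120 121 125 103  77
   70  72  70  73  68  71  72  76]
 [206 212 
[... 1079 characters left out ...]

 [212 216 212 206 207 206 204 202 203 207 209 207 201 204 205 207 218 145
  122 127 103  73  68  72  77  84]
 [210 212 213 209 207 208 208 206 206 206 207 208 206 209 210 209 214 142
  117 123 127  83  67  72  76  81]]
shadow corner [ 725.10256977 -152.50233054] edge upper [7.3366893e+02 1.0753362e-03]
105 light/mm [ 0.647 -0.295]
shadow [719.7 -38.8] ring [697.  -28.5] stand xy -38.5 -35.6
shadow [721.3 -38.2] ring [698.6 -27.8] stand xy -36.9 -34.9
117 light/mm [ 0.581 -0.265]
shadow [719.7 -38.8] ring [699.3 -29.5] stand xy -36.2 -36.5
shadow [721.3 -38.2] ring [701.  -28.9] stand xy -34.6 -35.9
top shadow corner [[ 969.9 -164.9    0. ]
 [ 725.6 -157.8    0. ]] corner 902,-130 / 657,-121
```

The shadow corner agrees between both views. The ring traces back to stand (-37,-35.5), i.e. the drawbar at about -0.94 rad and the drawer about 3 mm out, which is self-consistent. Next I turn and move over the handle.

```bash
python3 -m jog '[{"rz":0.123,"gripper":1},{"rz":0.123},{"rz":0.123},{"rz":0.123},{"rz":0.122},{"tx":-2.4,"ty":-2.22},{"tx":-2.4,"ty":-2.22},{"tx":-2.4,"ty":-2.22},{"tx":-2.4,"ty":-2.22},{"tx":-2.4,"ty":-2.22},{"tx":-2.4,"ty":-2.22},{"tx":-2.4,"ty":-2.22},{"tx":-2.4,"ty":-2.22},{"tz":3},{"tz":3},{"tz":3},{}]' 80
```

```text
validation failed for argument at $[0]...
```

```bash
python3 -m jog '[{"tx":0,"ty":0,"tz":0,"rx":0,"ry":0,"rz":0.123,"gripper":1}]' 80; python3 -m jog '[{"tx":0,"ty":0,"tz":0,"rx":0,"ry":0,"rz":0.123,"gripper":1}]'; python3 -m jog --help | head -20
```

```text
clock: 0.2
position: [219.2, -476.9, 255.9]
orientation: [-3.141, 0.001, -1.265]
force: [0.4, -0.0, 0.8]
grip_width: 85.0
clock: 0.3
position: [219.2, -476.9, 255.9]
orientation: [3.142, 0.001, -1.391]
force: [0.4, 0.1, 0.2]
grip_width: 85.4invalid input: not JSON, or not a number
```

```bash
python3 -m jog '[{"tx":0,"ty":0,"tz":0,"rx":0,"ry":0,"rz":0.123,"gripper":1},{"tx":0,"ty":0,"tz":0,"rx":0,"ry":0,"rz":0.123,"gripper":1},{"tx":0,"ty":0,"tz":0,"rx":0,"ry":0,"rz":0.122,"gripper":1},{"tx":-2.4,"ty":-2.22,"tz":0,"rx":0,"ry":0,"rz":0,"gripper":1},{"tx":-2.4,"ty":-2.22,"tz":0,"rx":0,"ry":0,"rz":0,"gripper":1},{"tx":-2.4,"ty":-2.22,"tz":0,"rx":0,"ry":0,"rz":0,"gripper":1},{"tx":-2.4,"ty":-2.22,"tz":0,"rx":0,"ry":0,"rz":0,"gripper":1},{"tx":-2.4,"ty":-2.22,"tz":0,"rx":0,"ry":0,"rz":0,"gripper":1},{"tx":-2.4,"ty":-2.22,"tz":0,"rx":0,"ry":0,"rz":0,"gripper":1},{"tx":-2.4,"ty":-2.22,"tz":0,"rx":0,"ry":0,"rz":0,"gripper":1},{"tx":-2.4,"ty":-2.22,"tz":0,"rx":0,"ry":0,"rz":0,"gripper":1},{"tx":0,"ty":0,"tz":3,"rx":0,"ry":0,"rz":0,"gripper":1},{"tx":0,"ty":0,"tz":3,"rx":0,"ry":0,"rz":0,"gripper":1},{"tx":0,"ty":0,"tz":3,"rx":0,"ry":0,"rz":0,"gripper":1},{"tx":0,"ty":0,"tz":0,"rx":0,"ry":0,"rz":0,"gripper":1}]'
```

```text
clock: 1.8
position: [427.6, -319.2, 162.8]
orientation: [3.136, 0.005, -1.754]
force: [-0.9, 0.4, 1.1]
grip_width: 85.5
```

```bash
python3 -m jog '[{"tx":0,"ty":0,"tz":3,"rx":0,"ry":0,"rz":0,"gripper":1},{"tx":0,"ty":0,"tz":3,"rx":0,"ry":0,"rz":0,"gripper":1},{"tx":0,"ty":0,"tz":2.5,"rx":0,"ry":0,"rz":0,"gripper":1},{"tx":0,"ty":0,"tz":2,"rx":0,"ry":0,"rz":0,"gripper":1},{"tx":0,"ty":0,"tz":0,"rx":0,"ry":0,"rz":0,"gripper":1},{"tx":0,"ty":0,"tz":0,"rx":0,"ry":0,"rz":0,"gripper":1}]' 80
python3 -m jog '[{"tx":0,"ty":0,"tz":0,"rx":0,"ry":0,"rz":0,"gripper":-1},{"tx":0,"ty":0,"tz":0,"rx":0,"ry":0,"rz":0,"gripper":-1},{"tx":0,"ty":0,"tz":0,"rx":0,"ry":0,"rz":0,"gripper":-1},{"tx":0,"ty":0,"tz":0,"rx":0,"ry":0,"rz":0,"gripper":-1},{"tx":0,"ty":0,"tz":0,"rx":0,"ry":0,"rz":0,"gripper":-1},{"tx":0,"ty":0,"tz":0,"rx":0,"ry":0,"rz":0,"gripper":-1}]' 80
python3 -c "
from workcell import ctrl
o=ctrl.observe();print(o['joints'].round(3),o['grip_width'],o['ft_torque'])"
```

```text
clock: 2.4
position: [429.3, -321.2, 62.7]
orientation: [-3.14, -0.001, -1.754]
force: [-0.2, 1.1, -0.5]
grip_width: 85.2
clock: 3.0
position: [429.0, -320.8, 61.8]
orientation: [-3.141, -0.0, -1.754]
force: [-0.8, 1.1, 4.8]
grip_width: 16.9
[-0.861  0.57   1.676 -0.     0.895  0.893] 16.875117818005982 [0.12221141 0.14451808 0.02092259]
```

```bash
python3 -m jog '[{"tx":0,"ty":0,"tz":-1,"rx":0,"ry":0,"rz":0,"gripper":-1},{"tx":0,"ty":0,"tz":-2,"rx":0,"ry":0,"rz":0,"gripper":-1},{"tx":0,"ty":0,"tz":-3,"rx":0,"ry":0,"rz":0,"gripper":-1},{"tx":0,"ty":0,"tz":-2,"rx":0,"ry":0,"rz":0,"gripper":-1},{"tx":0,"ty":0,"tz":0,"rx":0,"ry":0,"rz":0,"gripper":-1},{"tx":0,"ty":0,"tz":0,"rx":0,"ry":0,"rz":0,"gripper":-1}]' 80
python3 - <<'E'
from workcell import ctrl
from h import *
d=ctrl.get_image("side"); np.savez("side1.npz",**d); t=ctrl.get_image("top"); np.savez("top1.npz",**t)
a=cv2.resize(d["pixels"][200:400,180:400],None,fx=2,fy=2); b=cv2.resize(t["pixels"][130:330,330:510],None,fx=2,fy=2)
cv2.imwrite("pics/lift.png",np.hstack([a,b])); print(ctrl.observe()["grip_width"],ctrl.observe()["position"])
E
```

```text
clock: 3.6
position: [428.6, -320.4, 140.9]
orientation: [3.141, 0.0, -1.754]
force: [-0.6, 1.0, -1.1]
grip_width: 16.7
16.56158321332018 [ 428.39232895 -320.13257087  140.05488741]
```

View pics/lift.png

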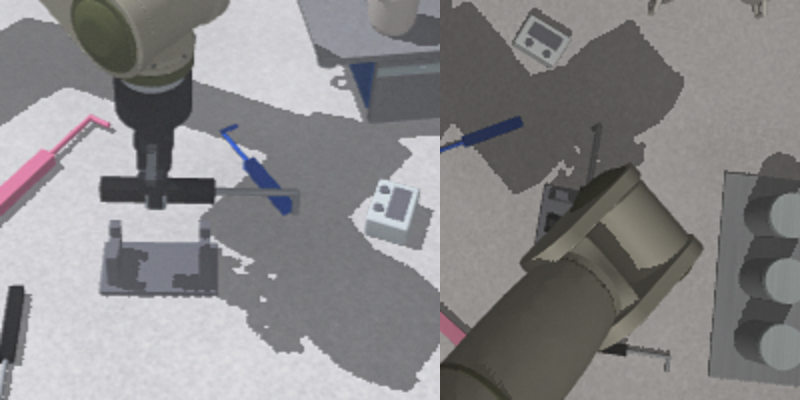

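The hook is held level by the middle of the handle, and the cradle is empty (in the side crop, rod bend at (296,192), pin end at (296,212)). Now I measure where the rod and pin sit relative to the TCP.

```bash
python3 - <<'E'
from h import *
T=np.array([428.4,-320.1]); y=np.deg2rad(-10.5); a=np.array([np.cos(y),np.sin(y)]); n=np.array([-a[1],a[0]])
for f in("top1","side1"):
    d=load(f+".npz"); C=cloud(d); w=C[...,:2]-T; A=w@a; N=w@n; z=C[...,2]
    m=(A>70)&(A<170)&(abs(N)<25)&(z>85)&(z<160)
    mr=m&(z>115)
    p=np.polyfit(A[mr],N[mr],1); print(f,mr.sum(),"Amax",np.nanmax(A[m]),"line N at 70,145:",np.polyval(p,[70,145]),"z med",np.median(z[mr]), "z slope",np.polyfit(A[mr],z[mr],1))
    mt=m&(A>138); print(" tip z range",z[mt].min(),z[mt].max(),"N",np.median(N[mt]),"A",np.median(A[mt]))
    mh=(abs(A)<75)&(abs(N)<25)&(z>110)&(z<145)&(d["pixels"].max(2)<70); print(" handle A",np.percentile(A[mh],[1,99]),"z max",np.percentile(z[mh],98))
E
```

```text
top1 88 Amax 148.01167473827115 line N at 70,145: [1.60369851 1.88681754] z med 129.77238105199638 z slope [-2.51898128e-02  1.32549948e+02]
 tip z range 97.86179294933845 136.71989029391398 N 3.0492138213725855 A 142.90802820708038
 handle A [56.66522429 73.75245022] z max 131.0417704655899
side1 162 Amax 148.56826232242187 line N at 70,145: [-2.99698633 -2.65818088] z med 132.033961871847 z slope [-6.49692351e-02  1.38145584e+02]
 tip z range 99.70711696180376 135.1137887317052 N -3.5287258684759055 A 143.920635125913
 handle A [-56.34799921  57.78365894] z max 142.8424275991382
```

```bash
python3 -m jog '[{"tx":0,"ty":0,"tz":0,"rx":0,"ry":0,"rz":-0.12,"gripper":-1},{"tx":0,"ty":0,"tz":0,"rx":0,"ry":0,"rz":-0.12,"gripper":-1},{"tx":0,"ty":0,"tz":0,"rx":0,"ry":0,"rz":-0.118,"gripper":-1},{"tx":-3.05,"ty":-1.42,"tz":0,"rx":0,"ry":0,"rz":0,"gripper":-1},{"tx":-3.05,"ty":-1.42,"tz":0,"rx":0,"ry":0,"rz":0,"gripper":-1},{"tx":-3.05,"ty":-1.42,"tz":0,"rx":0,"ry":0,"rz":0,"gripper":-1},{"tx":-3.05,"ty":-1.42,"tz":0,"rx":0,"ry":0,"rz":0,"gripper":-1},{"tx":-3.05,"ty":-1.42,"tz":0,"rx":0,"ry":0,"rz":0,"gripper":-1},{"tx":-3.05,"ty":-1.42,"tz":0,"rx":0,"ry":0,"rz":0,"gripper":-1},{"tx":-3.05,"ty":-1.42,"tz":0,"rx":0,"ry":0,"rz":0,"gripper":-1},{"tx":-3.05,"ty":-1.42,"tz":0,"rx":0,"ry":0,"rz":0,"gripper":-1},{"tx":0,"ty":0,"tz":2.5,"rx":0,"ry":0,"rz":0,"gripper":-1},{"tx":0,"ty":0,"tz":2.5,"rx":0,"ry":0,"rz":0,"gripper":-1},{"tx":0,"ty":0,"tz":0,"rx":0,"ry":0,"rz":0,"gripper":-1},{"tx":0,"ty":0,"tz":0,"rx":0,"ry":0,"rz":0,"gripper":-1},{"tx":0,"ty":0,"tz":0,"rx":0,"ry":0,"rz":0,"gripper":-1}]' 80
python3 - <<'E'
from workcell import ctrl
from h import *
d=ctrl.get_image("side"); np.savez("side2.npz",**d)
cv2.imwrite("pics/pre.png",cv2.resize(d["pixels"][150:300,240:440],None,fx=4,fy=4,interpolation=2)); o=ctrl.observe();print(o["joints"].round(2),o["force"],o["position"])
E
```

```text
clock: 5.3
position: [498.7, -60.9, 92.2]
orientation: [-3.14, -0.001, -1.396]
force: [0.5, -0.2, -0.5]
grip_width: 16.8
[-0.36  0.46  1.76  0.    0.92  1.04] [ 0.82597043 -0.842861   -1.56021948] [498.75150147 -60.93180281  92.28518566]
```

View pics/pre.png

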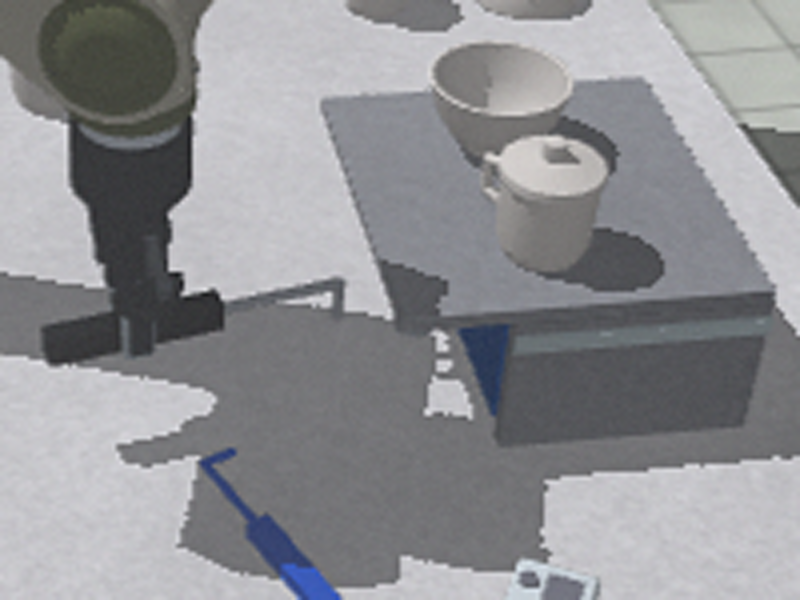

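The pin is just in front of the lip, with its end at crop (338,315). The arm's shadow partly covers the ring shadow, at crop (440,365). I'll check the predicted pin position in this view and compute the move.

```bash
python3 - <<'E'
from h import *
T=np.array([498.7,-60.9,92.3]); y=-1.396+np.pi/2; a=np.array([np.cos(y),np.sin(y),0])
d=load("side2.npz"); C=cloud(d)
tip=T+144.5*a; tip[2]-=41.5
top=tip+[0,0,34]
print("pred tip bottom",tip.round(1),proj(d,tip).round(1),"bend top",proj(d,top).round(1))
w=C-tip; m=(np.linalg.norm(w[...,:2],axis=2)<14)&(C[...,2]>tip[2]-8)&(C[...,2]<tip[2]+42)
v,u=np.nonzero(m); print("seen px u",u.min(),u.max(),"v",v.min(),v.max(),"xyz med",np.median(C[m],0).round(1),"z",C[m][:,2].min(),C[m][:,2].max())
print(C[216:232,320:329,2].round(0))
ring=np.array([698.3,-28.5]); print("need",ring-tip[:2])
E
```

```text
pred tip bottom [641.  -35.8  50.8] [[323.9 229.1]] bend top [[324.6 219.2]]
seen px u 320 325 v 219 229 xyz med [638.7 -38.9  75.5] z 51.379648419601835 88.46214663113528
[[ 3.  1. -3.  2. -1. -1.  2.  5.  0.]
 [ 0. -0.  2. -1. -0.  2.  0.  0.  1.]
 [-3. -0.  2. -4.  2.  3.  0.  3. -2.]
 [ 0. -1.  0.  4. 83.  3. -0.  2.  1.]
 [85. 86. 88. 87. 86. 84.  1. -0.  1.]
 [84. 82. 81. 85. 81. 82. -1.  2.  2.]
 [81. 83. 79. 78. 77. 79. -0.  3. -3.]
 [ 2. -0.  2. 75. 77. 76.  1.  1.  3.]
 [ 1.  2. -0. 71. 72. 73. -2. -1. -1.]
 [ 0.  2.  1. 67. 68. 65.  1. -1.  2.]
 [ 4. -0. -5. 65. 65. 63.  3.  0. -3.]
 [ 1. -1. -3. 60. 63. 61.  1. -1.  3.]
 [ 2. -0. -0. 59. 59. 56.  3. -2.  0.]
 [ 2. -1.  2. 53. 54. 51.  0. -3.  0.]
 [ 3.  2. -1. -2.  0.  2.  2. -1.  3.]
 [ 3.  3. -1. -2.  0.  0. -3.  0.  1.]]
need [57.30189394  7.27035591]
```

The pin matches its predicted position within half a pixel. The ring target is about (697,-28), so I go in under the lip at this height and take a look at the shadow.

```bash
python3 -m jog '[{"tx":0.05,"ty":-1.4,"tz":0,"rx":0,"ry":0,"rz":0,"gripper":-1},{"tx":0.05,"ty":-1.4,"tz":0,"rx":0,"ry":0,"rz":0,"gripper":-1},{"tx":0.05,"ty":-1.4,"tz":0,"rx":0,"ry":0,"rz":0,"gripper":-1},{"tx":0.05,"ty":-1.45,"tz":0,"rx":0,"ry":0,"rz":0,"gripper":-1},{"tx":0,"ty":0,"tz":0.5,"rx":0,"ry":0,"rz":0,"gripper":-1},{"tx":0,"ty":0,"tz":0.2,"rx":0,"ry":0,"rz":0,"gripper":-1},{"tx":0,"ty":0,"tz":0,"rx":0,"ry":0,"rz":0,"gripper":-1},{"tx":0,"ty":0,"tz":0,"rx":0,"ry":0,"rz":0,"gripper":-1},{"tx":0,"ty":0,"tz":0,"rx":0,"ry":0,"rz":0,"gripper":-1}]' 80
cat > st.py <<'E'
from workcell import ctrl
import numpy as np
o=ctrl.observe(); y=o["orientation"][2]+np.pi/2
t=o["position"]+144.5*np.array([np.cos(y),np.sin(y),0])-[0,0,41.5]
v=np.deg2rad(-2.08);ex=np.array([np.cos(v),np.sin(v)]);ey=np.array([-ex[1],ex[0]]);w=t[:2]-[736.8,5.7]
print("tip bottom",t.round(1),"stand xy",(w@ex).round(1),(w@ey).round(1),"F",o["force"].round(1),"M",o["ft_torque"].round(2),"t",o["clock"])
E
python3 st.py; python3 - <<'E'
from workcell import ctrl
from h import *
d=ctrl.get_image("side"); np.savez("side3.npz",**d)
cv2.imwrite("pics/in.png",cv2.resize(d["pixels"][190:290,300:430],None,fx=6,fy=6,interpolation=2))
E
```

```text
clock: 6.25
position: [554.1, -52.8, 84.5]
orientation: [-3.141, -0.0, -1.396]
force: [0.1, 0.3, -0.3]
grip_width: 16.4
tip bottom [696.4 -27.7  43. ] stand xy -39.2 -34.9 F [ 0.1  0.3 -0.3] M [-0.02  0.    0.01] t 6.25
```

View pics/in.png

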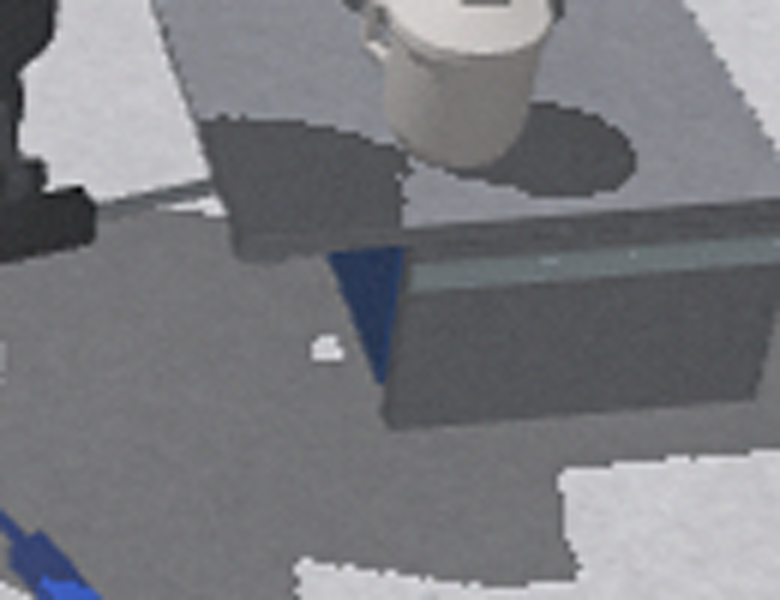

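The robot's shadow now hides the ring, so I go on by feel, lowering in small steps. Ring contact would come at a pin end of z≈38.5.

```bash
for i in 1; do python3 -m jog '[{"tx":0,"ty":0,"tz":0.3,"rx":0,"ry":0,"rz":0,"gripper":-1},{"tx":0,"ty":0,"tz":0,"rx":0,"ry":0,"rz":0,"gripper":-1}]' >/dev/null; python3 st.py; python3 -m jog '[{"tx":0,"ty":0,"tz":0.1,"rx":0,"ry":0,"rz":0,"gripper":-1},{"tx":0,"ty":0,"tz":0,"rx":0,"ry":0,"rz":0,"gripper":-1}]' >/dev/null; python3 st.py;  python3 -m jog '[{"tx":0,"ty":0,"tz":0.1,"rx":0,"ry":0,"rz":0,"gripper":-1},{"tx":0,"ty":0,"tz":0,"rx":0,"ry":0,"rz":0,"gripper":-1}]' >/dev/null; python3 st.py; done
```

```text
tip bottom [696.3 -27.6  39.4] stand xy -39.3 -34.7 F [ 0.4 -0.2 -1.7] M [-0.01  0.05  0.02] t 6.5
tip bottom [696.5 -27.6  38.6] stand xy -39.1 -34.7 F [-0.  -0.6 -1.1] M [0.02 0.02 0.02] t 6.7
tip bottom [696.5 -27.6  37.7] stand xy -39.1 -34.7 F [-0.3  0.5 -1. ] M [-0.05  0.02  0.02] t 6.9
```

```bash
J='[]'; python3 -m jog '[{"tx":0,"ty":0,"tz":0.1,"rx":0,"ry":0,"rz":0,"gripper":-1},{"tx":0,"ty":0,"tz":0,"rx":0,"ry":0,"rz":0,"gripper":-1}]' >/dev/null; python3 st.py; python3 -m jog '[{"tx":0,"ty":0,"tz":0.1,"rx":0,"ry":0,"rz":0,"gripper":-1},{"tx":0,"ty":0,"tz":0,"rx":0,"ry":0,"rz":0,"gripper":-1}]' >/dev/null; python3 st.py;  python3 -m jog '[{"tx":0,"ty":0,"tz":0.1,"rx":0,"ry":0,"rz":0,"gripper":-1},{"tx":0,"ty":0,"tz":0,"rx":0,"ry":0,"rz":0,"gripper":-1}]' >/dev/null; python3 st.py
```

```text
tip bottom [696.5 -27.6  36.7] stand xy -39.1 -34.7 F [-0.2 -0.3 -1. ] M [0.03 0.04 0.02] t 7.1
tip bottom [696.5 -27.6  35.7] stand xy -39.1 -34.7 F [-0.1 -0.9 -1.2] M [-0.01 -0.05  0.  ] t 7.3
tip bottom [696.5 -27.6  34.6] stand xy -39.1 -34.7 F [-0.3 -0.2 -1.2] M [0.   0.03 0.01] t 7.5
```

```bash
python3 -m jog '[{"tx":0,"ty":0,"tz":0.15,"rx":0,"ry":0,"rz":0,"gripper":-1},{"tx":0,"ty":0,"tz":0.15,"rx":0,"ry":0,"rz":0,"gripper":-1},{"tx":0,"ty":0,"tz":0,"rx":0,"ry":0,"rz":0,"gripper":-1}]' >/dev/null; python3 st.py; python3 -m jog '[{"tx":0,"ty":0.3,"tz":0,"rx":0,"ry":0,"rz":0,"gripper":-1},{"tx":0,"ty":0,"tz":0,"rx":0,"ry":0,"rz":0,"gripper":-1}]' >/dev/null; python3 st.py;  python3 -m jog '[{"tx":0,"ty":0.3,"tz":0,"rx":0,"ry":0,"rz":0,"gripper":-1},{"tx":0,"ty":0,"tz":0,"rx":0,"ry":0,"rz":0,"gripper":-1}]' >/dev/null; python3 st.py; python3 -m jog '[{"tx":0,"ty":0.3,"tz":0,"rx":0,"ry":0,"rz":0,"gripper":-1},{"tx":0,"ty":0,"tz":0,"rx":0,"ry":0,"rz":0,"gripper":-1}]' >/dev/null; python3 st.py
```

```text
tip bottom [696.4 -27.5  31.5] stand xy -39.1 -34.7 F [ 0.6 -0.2 -1.3] M [0.02 0.   0.01] t 7.8
tip bottom [693.6 -28.2  31.9] stand xy -42.0 -35.4 F [ 1.1  1.6 -1.2] M [ 0.02 -0.16  0.02] t 8.0
tip bottom [690.7 -28.7  32. ] stand xy -44.8 -36.1 F [ 1.8  1.2 -0.3] M [ 0.15 -0.38 -0.  ] t 8.2
tip bottom [687.6 -29.   31.9] stand xy -47.9 -36.5 F [ 2.1  1.6 -1.2] M [ 0.34 -0.43  0.21] t 8.4
```

The reaction points along the bar towards the pivot (+x,+y), which fits the pin being in the ring. I keep pulling gently, easing towards mid swing.

```bash
python3 -m jog '[{"tx":-0.28,"ty":0.35,"tz":0,"rx":0,"ry":0,"rz":0,"gripper":-1},{"tx":0,"ty":0,"tz":0,"rx":0,"ry":0,"rz":0,"gripper":-1}]' >/dev/null; python3 st.py;  python3 -m jog '[{"tx":-0.28,"ty":0.35,"tz":0,"rx":0,"ry":0,"rz":0,"gripper":-1},{"tx":0,"ty":0,"tz":0,"rx":0,"ry":0,"rz":0,"gripper":-1}]' >/dev/null; python3 st.py; python3 -m jog '[{"tx":-0.28,"ty":0.35,"tz":0,"rx":0,"ry":0,"rz":0,"gripper":-1},{"tx":0,"ty":0,"tz":0,"rx":0,"ry":0,"rz":0,"gripper":-1}]' >/dev/null; python3 st.py
```

```text
tip bottom [683.6 -26.8  31.9] stand xy -52.0 -34.4 F [ 1.6  1.1 -0. ] M [ 0.2  -0.46  0.04] t 8.6
tip bottom [679.5 -24.7  31.9] stand xy -56.2 -32.5 F [ 2.2  1.5 -0.5] M [ 0.18 -0.45  0.04] t 8.8
tip bottom [675.4 -22.5  31.7] stand xy -60.3 -30.4 F [ 0.6  1.  -0.5] M [ 0.16 -0.38  0.03] t 9.0
```

```bash
python3 -m jog '[{"tx":-0.28,"ty":0.35,"tz":0,"rx":0,"ry":0,"rz":0,"gripper":-1},{"tx":0,"ty":0,"tz":0,"rx":0,"ry":0,"rz":0,"gripper":-1},{"tx":-0.28,"ty":0.35,"tz":0,"rx":0,"ry":0,"rz":0,"gripper":-1},{"tx":0,"ty":0,"tz":0,"rx":0,"ry":0,"rz":0,"gripper":-1}]' >/dev/null; python3 st.py;  python3 -m jog '[{"tx":-0.28,"ty":0.35,"tz":0,"rx":0,"ry":0,"rz":0,"gripper":-1},{"tx":-0.28,"ty":0.35,"tz":0,"rx":0,"ry":0,"rz":0,"gripper":-1},{"tx":0,"ty":0,"tz":0,"rx":0,"ry":0,"rz":0,"gripper":-1}]' >/dev/null; python3 st.py; python3 -m jog '[{"tx":-0.28,"ty":0.35,"tz":0,"rx":0,"ry":0,"rz":0,"gripper":-1},{"tx":-0.28,"ty":0.35,"tz":0,"rx":0,"ry":0,"rz":0,"gripper":-1},{"tx":0,"ty":0,"tz":0,"rx":0,"ry":0,"rz":0,"gripper":-1}]' >/dev/null; python3 st.py
python3 - <<'E'
from workcell import ctrl
from h import *
d=ctrl.get_image("side"); np.savez("side4.npz",**d);t=ctrl.get_image("top"); np.savez("top4.npz",**t)
a=cv2.resize(d["pixels"][190:290,300:430],None,fx=4,fy=4,interpolation=2);b=cv2.resize(t["pixels"][100:200,220:290],None,fx=4,fy=4,interpolation=2)
cv2.imwrite("pics/mid.png",np.hstack([a,b]))
E
```

```text
tip bottom [667.5 -18.2  31.7] stand xy -68.4 -26.4 F [ 2.3  0.  -0.7] M [ 0.07 -0.32 -0.05] t 9.4
tip bottom [659.4 -13.8  31.7] stand xy -76.6 -22.3 F [ 1.3  0.5 -1. ] M [-0.06 -0.21 -0.09] t 9.7
tip bottom [651.6  -9.5  31.7] stand xy -84.6 -18.2 F [ 1.2 -0.4 -1.3] M [-0.05 -0.25 -0.07] t 10.0
```

View pics/mid.png

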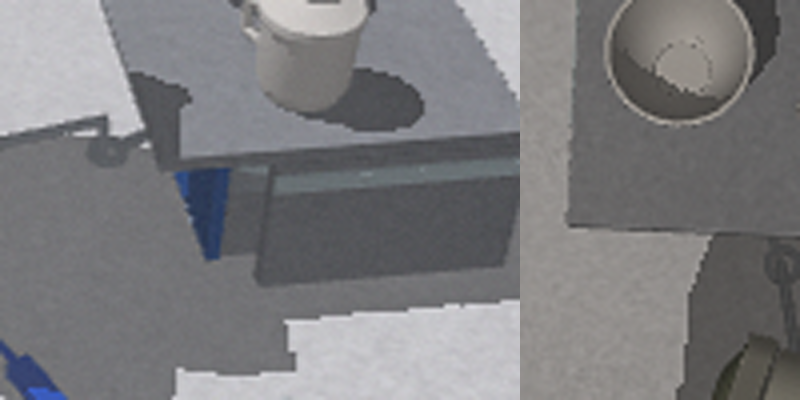

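The side crop shows the pin in the ring at (105,150) and the blue drawer front sliding out, about 36 mm so far. I continue pulling.

```bash
python3 -m jog '[{"tx":-0.28,"ty":0.45,"tz":0,"rx":0,"ry":0,"rz":0,"gripper":-1},{"tx":-0.28,"ty":0.45,"tz":0,"rx":0,"ry":0,"rz":0,"gripper":-1},{"tx":-0.28,"ty":0.45,"tz":0,"rx":0,"ry":0,"rz":0,"gripper":-1},{"tx":-0.28,"ty":0.45,"tz":0,"rx":0,"ry":0,"rz":0,"gripper":-1},{"tx":0,"ty":0,"tz":0,"rx":0,"ry":0,"rz":0,"gripper":-1}]' >/dev/null; python3 st.py;  python3 -m jog '[{"tx":-0.28,"ty":0.45,"tz":0,"rx":0,"ry":0,"rz":0,"gripper":-1},{"tx":-0.28,"ty":0.45,"tz":0,"rx":0,"ry":0,"rz":0,"gripper":-1},{"tx":-0.28,"ty":0.45,"tz":0,"rx":0,"ry":0,"rz":0,"gripper":-1},{"tx":0,"ty":0,"tz":0,"rx":0,"ry":0,"rz":0,"gripper":-1}]' >/dev/null; python3 st.py; python3 -m jog '[{"tx":-0.1,"ty":0.45,"tz":0,"rx":0,"ry":0,"rz":0,"gripper":-1},{"tx":0,"ty":0,"tz":0,"rx":0,"ry":0,"rz":0,"gripper":-1}]' >/dev/null; python3 st.py
```

```text
tip bottom [631.6  -1.5  31.7] stand xy -104.8 -11.1 F [ 0.6 -1.4 -0.7] M [-0.23 -0.   -0.16] t 10.6
tip bottom [617.    4.3  31.8] stand xy -119.6 -5.7 F [ 0.7 -1.3 -1. ] M [-0.28 -0.1  -0.25] t 11.0
tip bottom [612.8   4.2  31.8] stand xy -123.9 -6.0 F [ 1.2 -1.9  0.4] M [-0.28 -0.24 -0.22] t 11.2
```

```bash
python3 -m jog '[{"tx":-0.08,"ty":0.4,"tz":0,"rx":0,"ry":0,"rz":0,"gripper":-1},{"tx":-0.08,"ty":0.4,"tz":0,"rx":0,"ry":0,"rz":0,"gripper":-1},{"tx":0,"ty":0,"tz":0,"rx":0,"ry":0,"rz":0,"gripper":-1}]' >/dev/null; python3 st.py;  python3 -m jog '[{"tx":-0.04,"ty":0.2,"tz":0,"rx":0,"ry":0,"rz":0,"gripper":-1},{"tx":0,"ty":0,"tz":0,"rx":0,"ry":0,"rz":0,"gripper":-1}]' >/dev/null; python3 st.py; python3 -m jog '[{"tx":-0.04,"ty":0.2,"tz":0,"rx":0,"ry":0,"rz":0,"gripper":-1},{"tx":0,"ty":0,"tz":0,"rx":0,"ry":0,"rz":0,"gripper":-1}]' >/dev/null; python3 st.py
```

```text
tip bottom [604.5   4.4  31.8] stand xy -132.1 -6.1 F [ 2.1 -1.4 -0.6] M [-0.29 -0.24 -0.23] t 11.5
tip bottom [602.9   4.5  31.8] stand xy -133.8 -6.1 F [ 2.2 -1.1 -2.1] M [-0.26 -0.42 -0.26] t 11.7
tip bottom [600.9   4.5  31.8] stand xy -135.8 -6.1 F [ 2.5 -0.8 -0.8] M [-0.29 -0.56 -0.25] t 11.9
```

```bash
python3 -m jog '[{"tx":-0.02,"ty":0.1,"tz":0,"rx":0,"ry":0,"rz":0,"gripper":-1},{"tx":0,"ty":0,"tz":0,"rx":0,"ry":0,"rz":0,"gripper":-1}]' >/dev/null; python3 st.py; python3 -m jog '[{"tx":-0.02,"ty":0.1,"tz":0,"rx":0,"ry":0,"rz":0,"gripper":-1},{"tx":0,"ty":0,"tz":0,"rx":0,"ry":0,"rz":0,"gripper":-1}]' >/dev/null; python3 st.py
```

```text
tip bottom [599.9   4.5  31.8] stand xy -136.7 -6.2 F [ 3.5 -1.4 -1.6] M [-0.25 -0.59 -0.28] t 12.1
tip bottom [598.9   4.5  31.8] stand xy -137.8 -6.2 F [ 3.8 -1.9 -1.2] M [-0.24 -0.56 -0.35] t 12.3
```

```bash
python3 -m jog '[{"tx":-0.02,"ty":0.1,"tz":0,"rx":0,"ry":0,"rz":0,"gripper":-1},{"tx":0,"ty":0,"tz":0,"rx":0,"ry":0,"rz":0,"gripper":-1}]' >/dev/null; python3 st.py; python3 -m jog '[{"tx":-0.02,"ty":0.1,"tz":0,"rx":0,"ry":0,"rz":0,"gripper":-1},{"tx":0,"ty":0,"tz":0,"rx":0,"ry":0,"rz":0,"gripper":-1}]' >/dev/null; python3 st.py
python3 - <<'E'
from workcell import ctrl
from h import *
v=np.deg2rad(-2.08);ex=np.array([np.cos(v),np.sin(v)]);ey=np.array([-ex[1],ex[0]])
for n in("top","side"):
    d=ctrl.get_image(n); np.savez(n+"5.npz",**d); C=cloud(d); w=C[...,:2]-[736.8,5.7]; x=w@ex; y=w@ey; p=d["pixels"].astype(int)
    m=(p[...,0]>1.25*p[...,2])&(p[...,0]-p[...,2]>15)&(C[...,2]>12)&(C[...,2]<110)&(x>-110)&(x<60)&(abs(y)<125)
    if m.sum(): print(n,m.sum(),"x pct",np.percentile(x[m],[2,10,50,90]).round(1),"z",np.percentile(C[m][:,2],[2,98]).round(1),"y",np.percentile(y[m],[2,98]).round(0))
E
```

```text
tip bottom [597.8   4.6  31.8] stand xy -138.8 -6.2 F [ 3.7 -1.8 -1. ] M [-0.29 -0.6  -0.25] t 12.5
tip bottom [597.    4.5  31.8] stand xy -139.7 -6.2 F [ 4.5 -1.7 -2.3] M [-0.23 -0.8  -0.28] t 12.7
top 633 x pct [-84.7 -84.1 -83.2 -76.4] z [ 18.4 100.8] y [-109.  109.]
side 717 x pct [-86.5 -86.  -84.9 -77.2] z [ 18.6 100. ] y [-117.  104.]
```

The drawer front is now about 84 mm out in both views. A little more will confirm the stop as a rise in force.

```bash
python3 -m jog '[{"tx":-0.02,"ty":0.1,"tz":0,"rx":0,"ry":0,"rz":0,"gripper":-1},{"tx":0,"ty":0,"tz":0,"rx":0,"ry":0,"rz":0,"gripper":-1}]' >/dev/null; python3 st.py; python3 -m jog '[{"tx":-0.02,"ty":0.1,"tz":0,"rx":0,"ry":0,"rz":0,"gripper":-1},{"tx":0,"ty":0,"tz":0,"rx":0,"ry":0,"rz":0,"gripper":-1}]' >/dev/null; python3 st.py; python3 -m jog '[{"tx":-0.02,"ty":0.1,"tz":0,"rx":0,"ry":0,"rz":0,"gripper":-1},{"tx":0,"ty":0,"tz":0,"rx":0,"ry":0,"rz":0,"gripper":-1}]' >/dev/null; python3 st.py
```

```text
tip bottom [596.6   4.4  32. ] stand xy -140.0 -6.4 F [ 7.8 -0.9 -3. ] M [-0.27 -1.19 -0.44] t 13.0
tip bottom [596.3   4.2  32.2] stand xy -140.3 -6.6 F [11.3 -0.6 -3.9] M [-0.23 -1.65 -0.42] t 13.2
tip bottom [596.1   4.1  32.5] stand xy -140.6 -6.7 F [14.7 -0.6 -4.9] M [-0.24 -2.13 -0.41] t 13.4
```

At the stop: 4 N rose to 15 N over 1 mm. I relieve it, then lift straight out.

```bash
python3 -m jog '[{"tx":0.05,"ty":-0.25,"tz":0,"rx":0,"ry":0,"rz":0,"gripper":-1},{"tx":0.15,"ty":-0.25,"tz":0,"rx":0,"ry":0,"rz":0,"gripper":-1},{"tx":0,"ty":0,"tz":0,"rx":0,"ry":0,"rz":0,"gripper":-1}]' >/dev/null; python3 st.py; python3 -m jog '[{"tx":0,"ty":0,"tz":-0.3,"rx":0,"ry":0,"rz":0,"gripper":-1},{"tx":0,"ty":0,"tz":-0.5,"rx":0,"ry":0,"rz":0,"gripper":-1},{"tx":0,"ty":0,"tz":0,"rx":0,"ry":0,"rz":0,"gripper":-1}]' >/dev/null; python3 st.py; python3 -m jog '[{"tx":0,"ty":0,"tz":-0.5,"rx":0,"ry":0,"rz":0,"gripper":-1},{"tx":0,"ty":0,"tz":-0.5,"rx":0,"ry":0,"rz":0,"gripper":-1},{"tx":0,"ty":0,"tz":0,"rx":0,"ry":0,"rz":0,"gripper":-1}]' >/dev/null; python3 st.py
```

```text
tip bottom [598.5   3.8  31.4] stand xy -138.1 -6.9 F [-0.3 -0.6 -1.3] M [0.   0.02 0.03] t 13.7
tip bottom [599.3   3.6  40.5] stand xy -137.4 -7.1 F [ 0.  -0.1 -1.1] M [-0.02 -0.03  0.03] t 14.0
tip bottom [599.5   3.5  50.5] stand xy -137.2 -7.2 F [ 0.4  0.4 -1.8] M [-0.01  0.02 -0.03] t 14.3
```

Free of the ring. I lift and return over the cradle.

```bash
python3 -m jog '[{"tx":0,"ty":0,"tz":-2.5,"rx":0,"ry":0,"rz":0,"gripper":-1},{"tx":0,"ty":0,"tz":-2.5,"rx":0,"ry":0,"rz":0,"gripper":-1},{"tx":3.21,"ty":0.89,"tz":0,"rx":0,"ry":0,"rz":0,"gripper":-1},{"tx":3.21,"ty":0.89,"tz":0,"rx":0,"ry":0,"rz":0,"gripper":-1},{"tx":3.21,"ty":0.89,"tz":0,"rx":0,"ry":0,"rz":0,"gripper":-1},{"tx":3.21,"ty":0.89,"tz":0,"rx":0,"ry":0,"rz":0,"gripper":-1},{"tx":3.21,"ty":0.89,"tz":0,"rx":0,"ry":0,"rz":0,"gripper":-1},{"tx":3.21,"ty":0.89,"tz":0,"rx":0,"ry":0,"rz":0,"gripper":-1},{"tx":3.21,"ty":0.89,"tz":0,"rx":0,"ry":0,"rz":0,"gripper":-1},{"tx":3.21,"ty":0.89,"tz":0,"rx":0,"ry":0,"rz":0,"gripper":-1},{"tx":3.21,"ty":0.89,"tz":0,"rx":0,"ry":0,"rz":0,"gripper":-1},{"tx":0,"ty":0,"tz":0,"rx":0,"ry":0,"rz":0.12,"gripper":-1},{"tx":0,"ty":0,"tz":0,"rx":0,"ry":0,"rz":0.12,"gripper":-1},{"tx":0,"ty":0,"tz":0,"rx":0,"ry":0,"rz":0.118,"gripper":-1},{"tx":0,"ty":0,"tz":0,"rx":0,"ry":0,"rz":0,"gripper":-1},{"tx":0,"ty":0,"tz":0,"rx":0,"ry":0,"rz":0,"gripper":-1}]'
python3 - <<'E'
from workcell import ctrl
from h import *
o=ctrl.observe(); T=o["position"]; y=np.deg2rad(-10.5); a=np.array([np.cos(y),np.sin(y)]); n=np.array([-a[1],a[0]])
print(T,o["orientation"])
out=[]
for f in("top","side"):
    d=ctrl.get_image(f); np.savez(f+"6.npz",**d); C=cloud(d); w=C[...,:2]-T[:2]; A=w@a; N=w@n; z=C[...,2]-T[2]+140
    m=(A>70)&(A<170)&(abs(N)<25)&(z>85)&(z<160); mr=m&(z>115)
    print(f,mr.sum(),"Amax",np.nanmax(A[m]),"N at 70,145:",np.polyval(np.polyfit(A[mr],N[mr],1),[70,145]),"z slope",np.polyfit(A[mr],z[mr],1))
    mt=m&(A>138); print(" tip z",z[mt].min(),z[mt].max(),"A",np.median(A[mt]))
    mh=(abs(A)<75)&(abs(N)<25)&(z>110)&(z<145)&(d["pixels"].max(2)<70); print(" handle A",np.percentile(A[mh],[1,99]))
    out.append(d["pixels"])
cv2.imwrite("pics/over.png",np.hstack([cv2.resize(out[1][180:400,180:440],None,fx=1.7,fy=1.7),cv2.resize(out[0][90:310,220:420],None,fx=1.7,fy=1.7)]))
E
```

```text
clock: 15.9
position: [428.2, -319.9, 141.2]
orientation: [3.141, 0.0, -1.751]
force: [-0.4, -0.6, -0.7]
grip_width: 16.5
[ 428.17529154 -319.92762556  141.21803428] [ 3.14140083e+00  1.17857879e-04 -1.75083281e+00]
top 89 Amax 146.92050129121242 N at 70,145: [1.70528943 2.67703607] z slope [-2.33632706e-02  1.32625247e+02]
 tip z 91.20395606834677 135.5933352027805 A 142.74405781116894
 handle A [56.58310627 74.16219536]
side 161 Amax 148.5216217684299 N at 70,145: [-2.75478822 -2.29770805] z slope [-3.90151293e-02  1.34259452e+02]
 tip z 96.29695143701292 133.9862616777475 A 143.44886929591416
 handle A [-56.58661852  57.92912597]
```

View pics/over.png

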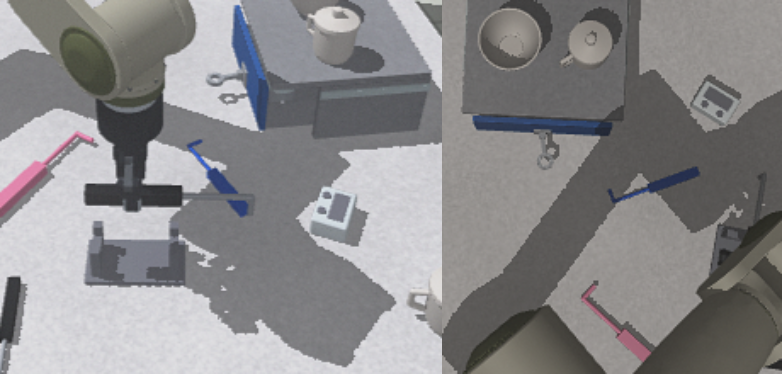

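The hook hasn't slipped, the drawer stands out clear of the top (blue front at crop (545,125)), and the cups, bowl and timer are undisturbed. I lower it into the slots.

```bash
python3 -m jog '[{"tx":0,"ty":0,"tz":2.5,"rx":0,"ry":0,"rz":0,"gripper":-1},{"tx":0,"ty":0,"tz":2.5,"rx":0,"ry":0,"rz":0,"gripper":-1},{"tx":0,"ty":0,"tz":1.5,"rx":0,"ry":0,"rz":0,"gripper":-1},{"tx":0,"ty":0,"tz":0.6,"rx":0,"ry":0,"rz":0,"gripper":-1},{"tx":0,"ty":0,"tz":0.4,"rx":0,"ry":0,"rz":0,"gripper":-1},{"tx":0,"ty":0,"tz":0,"rx":0,"ry":0,"rz":0,"gripper":-1},{"tx":0,"ty":0,"tz":0,"rx":0,"ry":0,"rz":0,"gripper":-1}]'; python3 -m jog '[{"tx":0,"ty":0,"tz":0.2,"rx":0,"ry":0,"rz":0,"gripper":-1},{"tx":0,"ty":0,"tz":0,"rx":0,"ry":0,"rz":0,"gripper":-1}]'; python3 -m jog '[{"tx":0,"ty":0,"tz":0.1,"rx":0,"ry":0,"rz":0,"gripper":-1},{"tx":0,"ty":0,"tz":0,"rx":0,"ry":0,"rz":0,"gripper":-1}]'
```

```text
clock: 16.7
position: [428.5, -320.3, 67.0]
orientation: [-3.141, -0.001, -1.754]
force: [-0.6, -0.0, -1.3]
grip_width: 16.4
clock: 16.9
position: [428.3, -320.1, 64.5]
orientation: [-3.141, -0.0, -1.754]
force: [-0.0, 0.6, -1.1]
grip_width: 16.5
clock: 17.1
position: [428.2, -320.0, 63.2]
orientation: [3.142, 0.0, -1.754]
force: [0.0, -1.4, -0.8]
grip_width: 16.5
```

```bash
python3 -m jog '[{"tx":0,"ty":0,"tz":0.1,"rx":0,"ry":0,"rz":0,"gripper":-1},{"tx":0,"ty":0,"tz":0,"rx":0,"ry":0,"rz":0,"gripper":-1}]'; python3 -m jog '[{"tx":0,"ty":0,"tz":0.07,"rx":0,"ry":0,"rz":0,"gripper":-1},{"tx":0,"ty":0,"tz":0,"rx":0,"ry":0,"rz":0,"gripper":-1}]'
```

```text
clock: 17.3
position: [428.2, -320.0, 62.2]
orientation: [3.141, 0.0, -1.754]
force: [-0.6, 0.2, -1.8]
grip_width: 16.4
clock: 17.5
position: [428.3, -320.1, 61.9]
orientation: [-3.141, -0.0, -1.754]
force: [-1.6, 1.5, 1.9]
grip_width: 16.4
```

Contact at the pickup height. I release slowly, then rise.

```bash
python3 -m jog '[{"tx":0,"ty":0,"tz":0,"rx":0,"ry":0,"rz":0,"gripper":-0.4},{"tx":0,"ty":0,"tz":0,"rx":0,"ry":0,"rz":0,"gripper":-0.2},{"tx":0,"ty":0,"tz":0,"rx":0,"ry":0,"rz":0,"gripper":0.3},{"tx":0,"ty":0,"tz":0,"rx":0,"ry":0,"rz":0,"gripper":1},{"tx":0,"ty":0,"tz":0,"rx":0,"ry":0,"rz":0,"gripper":1},{"tx":0,"ty":0,"tz":0,"rx":0,"ry":0,"rz":0,"gripper":1},{"tx":0,"ty":0,"tz":0,"rx":0,"ry":0,"rz":0,"gripper":1},{"tx":0,"ty":0,"tz":0,"rx":0,"ry":0,"rz":0,"gripper":1}]'
python3 -m jog '[{"tx":0,"ty":0,"tz":-1,"rx":0,"ry":0,"rz":0,"gripper":1},{"tx":0,"ty":0,"tz":-2,"rx":0,"ry":0,"rz":0,"gripper":1},{"tx":0,"ty":0,"tz":-3,"rx":0,"ry":0,"rz":0,"gripper":1},{"tx":0,"ty":0,"tz":-3,"rx":0,"ry":0,"rz":0,"gripper":1},{"tx":0,"ty":0,"tz":-3,"rx":0,"ry":0,"rz":0,"gripper":1},{"tx":2,"ty":3,"tz":-2,"rx":0,"ry":0,"rz":0,"gripper":1},{"tx":2,"ty":3,"tz":-2,"rx":0,"ry":0,"rz":0,"gripper":1},{"tx":2,"ty":3,"tz":0,"rx":0,"ry":0,"rz":0,"gripper":1},{"tx":2,"ty":3,"tz":0,"rx":0,"ry":0,"rz":0,"gripper":1},{"tx":2,"ty":3,"tz":0,"rx":0,"ry":0,"rz":0,"gripper":1},{"tx":2,"ty":0,"tz":0,"rx":0,"ry":0,"rz":0,"gripper":1},{"tx":0,"ty":0,"tz":0,"rx":0,"ry":0,"rz":0,"gripper":1},{"tx":0,"ty":0,"tz":0,"rx":0,"ry":0,"rz":0,"gripper":1}]'
python3 - <<'E'
from workcell import ctrl
from h import *
v=np.deg2rad(-2.08);ex=np.array([np.cos(v),np.sin(v)])
out=[]
for f in("top","side"):
    d=ctrl.get_image(f); C=cloud(d); p=d["pixels"].astype(int); x=(C[...,:2]-[736.8,5.7])@ex
    m=(p[...,0]>1.25*p[...,2])&(p[...,0]-p[...,2]>15)&(C[...,2]>12)&(C[...,2]<110)&(x>-110)&(x<60)&(abs(C[...,1])<120)
    print(f,"drawer",np.percentile(x[m],[10,50]).round(1)); out.append(d["pixels"])
    if f=="top":
        X,Y,z=C[...,0],C[...,1],C[...,2]
        m=(X>300)&(X<620)&(Y<-220)&(Y>-420)&(p.max(2)<45)&(abs(z-58)<12)
        cs=cv2.findContours(m.astype(np.uint8),0,2)[0]
        if cs: print("handle",cv2.minAreaRect(ray(d,max(cs,key=cv2.contourArea)[:,0],61)[:,:2].astype(np.float32)),np.median(z[m]))
cv2.imwrite("pics/end.png",np.hstack([cv2.resize(out[1][150:400,150:420],None,fx=1.6,fy=1.6),cv2.resize(out[0][90:340,220:440],None,fx=1.6,fy=1.6)]))
E
```

```text
clock: 18.3
position: [428.2, -320.0, 61.6]
orientation: [-3.142, 0.0, -1.754]
force: [0.3, 0.4, 0.6]
grip_width: 85.6
clock: 19.6
position: [259.0, -410.3, 221.9]
orientation: [-3.141, 0.0, -1.754]
force: [1.3, 0.5, 0.2]
grip_width: 85.1
top drawer [-84.2 -83.2]
handle ((429.057861328125, -316.53826904296875), (20.7170467376709, 118.2733383178711), 79.2894287109375) 59.06099482710647
side drawer [-86. -85.]
```

View pics/end.png

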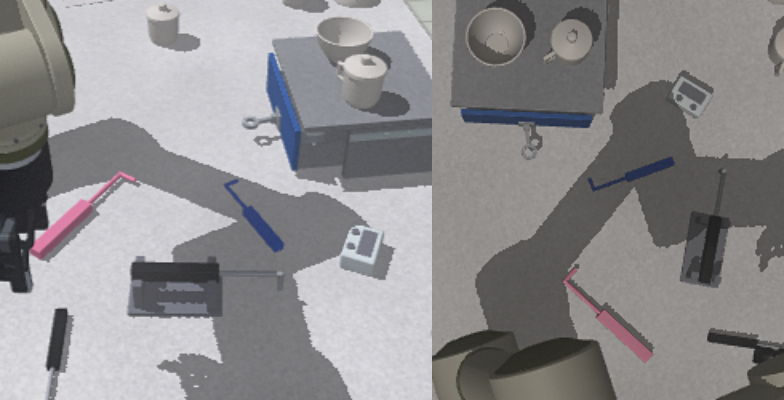

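The hook lies in both slots pointing the same way. Its handle height is as at the start and its position is within 3 mm. The drawer is about 84–85 mm out, the ring is free, and the arm is clear. Handing in.

```bash
python3 -c "
from workcell import ctrl
print(ctrl.close_job())"
```

```text
the job is handed in; nothing more can be done
None
```

The sample drawer is out against its stop, the hook is back in its cradle and let go, and the job was handed in after about 20 s of robot time. No verdict was reported.

- **Finding the ring:** I located the hidden ring from its shadow on the bench. The robot's shadow then covered it, so I lowered the pin by feel. It dropped into the ring on the first try, and a picture on the way out confirmed it.
- **Drawing the drawer:** The pull stayed at roughly 2–5 N until the stop, where the reading rose to about 15 N before I eased off. These are readings at the end of each step, with about 1 N of noise. Only the hook touched the stand or drawer.
- **Last checks:** The drawer front measured 83–84 mm out in the top view and 85–86 mm in the side view.
    - The hook lies in both slots pointing the same way as before. Its handle is at its starting height, within 1 mm along and 2.5 mm across of where it lay.
    - The cups, bowl and timer look unmoved, though I judged this from the pictures rather than measuring them. The gripper is open and clear.
- **Not checked:** I compared the hook with its starting place, and did not measure the cradle's middle separately.
- **Disagreement:** The two cameras differed by 2–4 mm across the hook, which is about the limit of their calibration.

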